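# Seat the new heel and toe pieces on the ticketed shoe

## Robot

A 6-joint arm with a two-finger parallel gripper is mounted at the origin on the work surface. World frame = base frame: x ahead of the robot, y to its left, z up, the work surface at z = 0. Lengths are in m, angles in rad, forces in N, time in s.
With the tool pointing down it reaches from about 0.3 to 0.875 m from the base axis. Payload 6.4 kg.
Tool frame: the origin (TCP) lies between the finger pads; the fingertips stand 25 mm ahead of it and the grasp point (between the pads) lies 6 mm ahead of it; z points along the fingers, y is the line along which they close (so a half turn about z gives the same grasp; the last joint's range is limited). The gripper opens to 85 mm and grips with 20 to 120 N. Pads are 22 mm wide; open, the fingers measure 114 mm over their backs; the gripper's body (76 mm by 85 mm) begins 54 mm behind the grasp point. The pads swing forward as they close: fully open they stand 13 mm farther back than shut.
Start: joints at [-1.46, 0.181, 1.607, -0, 1.354, -0.206], TCP at [0.179, -0.546, 0.256] pointing down, gripper open.
Joint ranges: [-2.99, 2.99], [-0.89, 2.07], [0.3, 2.58], [-1.14, 4.28], [0, 2.63], [-3.12, 3.12]. Speed limits (rad/s): [2.57, 2.57, 3.01, 3.14, 3.14, 3.14].

## Interface

Orientations are given as a unit quaternion [w, x, y, z].
In Python, from bench import ctrl gives the robot as it stands.
- The arm moves only by the tool servo_tool, never from a script. Its argument "series" is text: rows parted by semicolons, each of 7 numbers parted by spaces: the gripper command: -1 is fully open, 1 is shut, values between are in proportion, then the shift along the tool's x, y, z in m, then the turn, a rotation vector about the tool's x, y, z in degrees. A call has 1 to 12 rows; each row is the pose to reach, as a shift and turn from the pose commanded when the call began, along the tool's axes at that moment; what a row does not reach only later rows make up. A row lasts 1/12 s, in which the tool goes at most 41.7 mm and 7.16 degrees, less where a joint would pass 70% of its speed; a pose out of reach is approached as far as the arm can. A call with a gripper value outside its range is refused whole. The fingers move at their own pace and stop on an object; the grip force is fixed at half the most. Time passes only in rows, so rows that repeat a pose let the fingers close. It gives the time, the measured TCP pose, the force, the opening and the grip force at its end, in the units of the state.
- ctrl.get_obs(): the state, without advancing time (a new reading comes with each control period).
- ctrl.camera(name): name is "side" or "top" or "wrist"; returns a dict with "img" (420x560x3 uint8, red, green, blue), "z_map" (420x560 float32, m along the optical axis (not along the pixel's ray), 0 where there is no reading), "fovy" (degrees; the focal length in pixels is half the picture's height over the tangent of half this angle, whatever the lens; pixels are square), "cx", "cy" (the principal point, pixels), "extrinsics" (4x4, takes a point from camera to world coordinates); the wrist camera has in their place "T_tool_cam" (4x4, takes a point from camera to tool coordinates, whose origin is the TCP and whose axes are the flange's). Camera axes: x right, y down, z forward; pixel columns grow to the right and rows downward; lengths in m; the calibration is good to about 2 mm. A picture is of the moment at which its call begins: read the wrist's pose just before it.
- ctrl.hand_in(): hands the job in; it is judged then, once.
The state is a dict: "time_s": time; "q": joint angles; "dq": joint speeds; "joint_efforts": joint torques, N m; "eef_pos": TCP position; "eef_rot": TCP orientation; "wrist_force": force on the tool from outside, world axes, zero at the start; "torque": the same for the moment, N m; "opening": opening from 0.0 (shut) to 1.0 (fully open); "grasp_force": force on a finger pad.
Only numpy, scipy, OpenCV 4.12 (cv2) and the standard library are available. Lean on these libraries where they do the work, as an engineer would, in place of code of your own. Each camera call takes 0.05 s, during which the arm holds its last target. There are 200 camera calls.

## Task

On the brown shoe with the yellow ticket, gently press the new heel piece fully home with your fingertips, then the new toe piece, and draw back clear. Do not grip or lift anything or push the shoe about, and do not touch the black and red shoes or disturb the other things on the bench.

Things in the scene. Friction and masses are not known exactly. Their poses are not given: they have to be found in the camera images.
- brown_shoe: Brown shoe, brown sole, tan heel and toe pieces, and the only YELLOW ticket (on the waist of the sole). Upside down (sole up) on an iron stand, one free-standing 2 kg thing, 277 long, 92 wide. Origin: centre of the underside of the stand base (200 x 110 x 14); +x to the toe, z up. Sole face 150 above the bench at the toe, heel block top 156
- brown_heel_top (a point): Centre of the upper face of the brown shoe's new heel piece, a flat D-shaped plate 66 long x 63 wide x 7 thick at x = -100 of the shoe, held 8 or a little less above the heel block on its pins; the face is about 171 above the bench when unseated and 163 when fully home. The point moves down with the plate
- brown_toe_top (a point): Centre of the upper face of the brown shoe's new toe piece, a round plate 52 across x 5 thick at x = +100 of the shoe, held 8 or a little less above the sole on its pins; the face is about 163 above the bench when unseated and 155 when fully home. The point moves down with the plate
- brown_heel (a joint): How far the brown heel piece is pushed down on its pins, m: 0 standing proud, 0.008 fully home against the shoe. Stiff pins: about 4 N moves it, it stays where it is left and does not spring back; starts between 0 and 0.0015
- brown_toe (a joint): How far the brown toe piece is pushed down on its pins, m: 0 standing proud, 0.008 fully home against the shoe. Stiff pins: about 4 N moves it, it stays where it is left and does not spring back; starts between 0 and 0.0015
- black_shoe: Black shoe with dark grey sole and a white ticket. Upside down (sole up) on an iron stand, one free-standing 2 kg thing, 277 long, 92 wide. Origin: centre of the underside of the stand base (200 x 110 x 14); +x to the toe, z up. Sole face 150 above the bench at the toe, heel block top 156. Its pieces are still drying: not to be touched
- black_heel_top (a point): Centre of the upper face of the black shoe's new heel piece, a flat D-shaped plate 66 long x 63 wide x 7 thick at x = -100 of the shoe, held 8 or a little less above the heel block on its pins; the face is about 171 above the bench when unseated and 163 when fully home. The point moves down with the plate
- black_toe_top (a point): Centre of the upper face of the black shoe's new toe piece, a round plate 52 across x 5 thick at x = +100 of the shoe, held 8 or a little less above the sole on its pins; the face is about 163 above the bench when unseated and 155 when fully home. The point moves down with the plate
- black_heel (a joint): How far the black heel piece is pushed down on its pins, m: 0 standing proud, 0.008 fully home against the shoe. Stiff pins: about 4 N moves it, it stays where it is left and does not spring back; starts between 0 and 0.0015
- black_toe (a joint): How far the black toe piece is pushed down on its pins, m: 0 standing proud, 0.008 fully home against the shoe. Stiff pins: about 4 N moves it, it stays where it is left and does not spring back; starts between 0 and 0.0015
- red_shoe: Dark red shoe with red sole and a white ticket. Upside down (sole up) on an iron stand, one free-standing 2 kg thing, 277 long, 92 wide. Origin: centre of the underside of the stand base (200 x 110 x 14); +x to the toe, z up. Sole face 150 above the bench at the toe, heel block top 156. Its pieces are still drying: not to be touched
- red_heel_top (a point): Centre of the upper face of the red shoe's new heel piece, a flat D-shaped plate 66 long x 63 wide x 7 thick at x = -100 of the shoe, held 8 or a little less above the heel block on its pins; the face is about 171 above the bench when unseated and 163 when fully home. The point moves down with the plate
- red_toe_top (a point): Centre of the upper face of the red shoe's new toe piece, a round plate 52 across x 5 thick at x = +100 of the shoe, held 8 or a little less above the sole on its pins; the face is about 163 above the bench when unseated and 155 when fully home. The point moves down with the plate
- red_heel (a joint): How far the red heel piece is pushed down on its pins, m: 0 standing proud, 0.008 fully home against the shoe. Stiff pins: about 4 N moves it, it stays where it is left and does not spring back; starts between 0 and 0.0015
- red_toe (a joint): How far the red toe piece is pushed down on its pins, m: 0 standing proud, 0.008 fully home against the shoe. Stiff pins: about 4 N moves it, it stays where it is left and does not spring back; starts between 0 and 0.0015
- glue_bottle: Yellow bottle with red cap, 50 across, 150 tall; origin under its centre. Leave alone
- tack_jar: Amber glass jar with steel lid, 60 across, 70 tall; origin under its centre. Leave alone
- polish_tin: Blue polish tin, 85 across, 26 tall; origin under its centre. Leave alone
- tape_roll: Olive green roll of tape lying flat, 84 across, 24 tall; origin under its centre. Leave alone
- hammer: Hammer, 280 long, lying on the bench along its x, handle to -x. Leave alone
- brush: Brush, 200 long, lying on the bench along its x, handle to -x. Leave alone

How it is judged:
By the outcome, as a careful person would: the job done as asked, in the order asked, and still so for the second after the job is handed in, with the robot touching nothing.
It also fails if it takes over 38 s, if anything falls off the work surface, if the arm or the gripper's body presses on something with over 40 N, if the wrist force passes 120 N, or if a joint passes its speed limit or range.

## Working session

There is one attempt and no reset: what is moved stays moved. The work goes in short steps, Python scripts to look and compute and a tool call to move; the robot and the scene stay as the last step left them, time stands still between calls to the robot, and variables do not carry over. Pictures are saved under pics/ and viewed, at most 10 in all, crops included, and the job is handed in when it is done.

Besides the shell and the picture viewer there is one more tool, called after "Call:" in YAML: its name, and indented under it one key for each argument. servo_tool: Moves the arm, as the interface text tells. Its arguments: {"type":"object","properties":{"series":{"type":"string"}},"required":["series"]}

```bash
mkdir -p pics; cat > h.py <<'E'
import numpy as np, cv2
from bench import ctrl
def save(name,fn):
    c=ctrl.camera(name); cv2.imwrite('pics/'+fn+'.png',c['img'][:,:,::-1]); 
    np.savez('pics/'+fn+'.npz',**{k:v for k,v in c.items()}); return c
def pts(c):
    h,w=c['z_map'].shape; f=h/2/np.tan(np.radians(c['fovy'])/2)
    v,u=np.mgrid[:h,:w]; z=c['z_map']
    P=np.stack([(u-c['cx'])*z/f,(v-c['cy'])*z/f,z],-1); E=c['extrinsics']
    return P@E[:3,:3].T+E[:3,3]
E
python3 - <<'E'
from h import *
print(ctrl.get_obs())
for n in('top','side'):
    c=save(n,n+'1'); print(c['fovy'],c['cx'],c['cy'],c['extrinsics'])
E
```

```text
{'time_s': 0.0, 'q': array([-1.46030208e+00,  1.81536806e-01,  1.60806345e+00,  8.03664124e-06,
        1.35383796e+00, -2.06255057e-01]), 'dq': array([0.00144369, 0.00045642, 0.0011166 , 0.00111209, 0.00029206,
       0.00170458]), 'joint_efforts': array([ 7.89882670e-04, -4.44874942e+01, -3.51331043e+01, -1.74842094e-04,
        9.16276738e-03,  1.58425593e-05]), 'eef_pos': array([ 0.17908243, -0.54582642,  0.25535973]), 'eef_rot': array([-9.21537285e-04,  9.87484644e-01,  1.57712483e-01,  4.80851483e-05]), 'wrist_force': array([ 0.60289644, -0.55855877, -0.85303148]), 'torque': array([-0.03819064,  0.01042145,  0.04946595]), 'grasp_force': 0.0, 'opening': 0.9993121280727494}
42.375497025816486 273.07505509100895 210.29429673838555 [[ 0.0184574  -0.97399043  0.22583614  0.23204081]
 [-0.9998117  -0.01933353 -0.00166822 -0.00645916]
 [ 0.00599104 -0.22576283 -0.97416387  1.65116354]
 [ 0.          0.          0.          1.        ]]
55.847967359531154 286.86638775117603 210.7433394668753 [[-0.81041244 -0.36600399  0.4574634   0.10991801]
 [-0.58585384  0.50980033 -0.62998326  0.61089042]
 [-0.00263861 -0.77855296 -0.62757337  0.74597374]
 [ 0.          0.          0.          1.        ]]
```

View pics/top1.png

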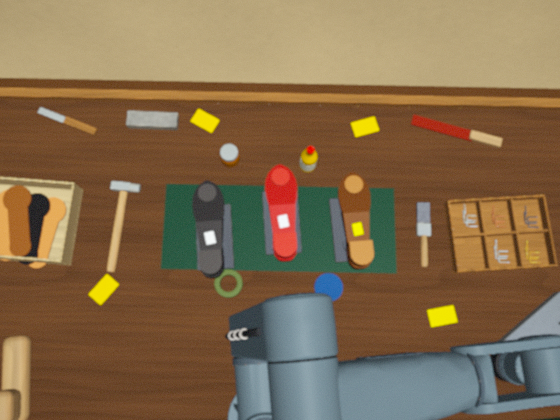

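View pics/side1.png

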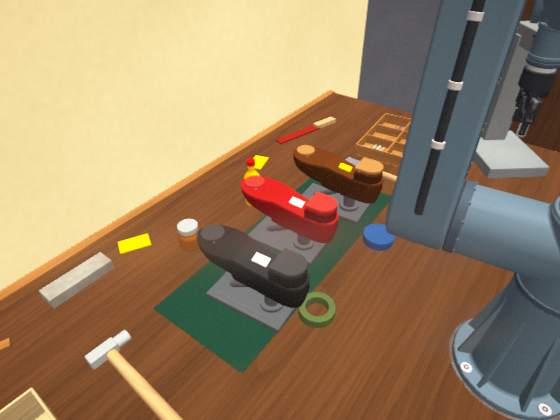

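The top view shows the brown shoe with the yellow ticket at (358,229), its toe piece at about (354,185) and its heel piece at about (362,252). Red is at (282,215) and black at (209,230). Next I'll measure the tan pieces in depth.

```bash
python3 - <<'E'
from h import *
for n in('top1','side1'):
    c=np.load(f'pics/{n}.npz'); P=pts(c); hsv=cv2.cvtColor(c['img'],cv2.COLOR_RGB2HSV)
    for nm,uv in (dict(toe=(354,184),heel=(361,253)) if n[0]=='t' else dict(toe=(306,152),heel=(370,166))).items():
        col=c['img'][uv[1],uv[0]].astype(int); 
        m=(np.abs(c['img'].astype(int)-col).max(-1)<25).astype(np.uint8)
        _,L=cv2.connectedComponents(m); k=(L==L[uv[1],uv[0]])&(P[...,2]>.12)&(P[...,2]<.2)
        Q=P[k]; top=Q[Q[:,2]>np.median(Q[:,2])-.006]
        print(n,nm,col,len(Q),'mean',top.mean(0).round(4),'min',top.min(0).round(4),'max',top.max(0).round(4),'mid',((top.min(0)+top.max(0))/2).round(4), 'zmed',np.median(Q[:,2]).round(4), P[uv[1],uv[0]].round(4))
E
```

```text
top1 toe [212 158  81] 240 mean [ 0.6594 -0.2371  0.1623] min [ 0.634  -0.2619  0.1563] max [ 0.6839 -0.2125  0.171 ] mid [ 0.659  -0.2372  0.1636] zmed 0.162 [ 0.6603 -0.2395  0.1572]
top1 heel [215 163  92] 466 mean [ 0.4644 -0.2551  0.1705] min [ 0.4312 -0.2874  0.1644] max [ 0.496  -0.2227  0.179 ] mid [ 0.4636 -0.255   0.1717] zmed 0.1704 [ 0.4595 -0.254   0.1686]
side1 toe [247 179  91] 115 mean [ 0.6575 -0.235   0.1644] min [ 0.6326 -0.2588  0.162 ] max [ 0.6813 -0.2136  0.1671] mid [ 0.657  -0.2362  0.1645] zmed 0.1643 [ 0.6461 -0.2217  0.1648]
side1 heel [247 177  93] 262 mean [ 0.4625 -0.2537  0.1722] min [ 0.4285 -0.2846  0.1691] max [ 0.4943 -0.2204  0.1754] mid [ 0.4614 -0.2525  0.1722] zmed 0.1721 [ 0.4592 -0.2502  0.172 ]
```

Both cameras agree to about 2 mm: heel piece at (0.463, -0.254, 0.171) and toe piece at (0.658, -0.237, 0.163). I'll shut the gripper and travel at the present height to above the heel.

Call:
servo_tool:
  series: "1 0.033 -0.017 0 0 0 0;1 0.066 -0.035 0 0 0 0;1 0.099 -0.052 0 0 0 0;1 0.132 -0.069 0 0 0 0;1 0.165 -0.087 0 0 0 0;1 0.198 -0.104 0 0 0 0;1 0.231 -0.121 0 0 0 0;1 0.264 -0.138 0 0 0 0;1 0.297 -0.156 0 0 0 0;1 0.330 -0.173 0 0 0 0;1 0.361 -0.189 0 0 0 0;1 0.361 -0.189 0 0 0 0"

```text
time_s: 1.1
eef_pos: [0.4663, -0.2497, 0.256]
eef_rot: [-0.001, 0.987, 0.16, 0.001]
wrist_force: [0.1, 0.7, -0.2]
opening: -0.001
grasp_force: 0.0
```

Call:
servo_tool:
  series: "1 -0.003 0.003 0.012 0 0 0;1 -0.003 0.003 0.024 0 0 0;1 -0.003 0.003 0.036 0 0 0;1 -0.003 0.003 0.045 0 0 0;1 -0.003 0.003 0.045 0 0 0"

```text
time_s: 1.52
eef_pos: [0.4592, -0.2579, 0.2078]
eef_rot: [-0.002, 0.988, 0.157, -0.002]
wrist_force: [-0.7, 0.1, -1.1]
opening: -0.002
grasp_force: 0.0
```

```bash
python3 - <<'E'
from h import *
print(ctrl.get_obs()['eef_pos'],ctrl.get_obs()['wrist_force'])
a=save('side','s2')['img'][90:250,230:430,::-1]; b=save('wrist','w2')['img'][:,:,::-1]
a=cv2.resize(a,(400,320),interpolation=cv2.INTER_CUBIC); b=cv2.resize(b,(400,300))
cv2.imwrite('pics/c2.png',np.vstack([a,b])[:600]) ; cv2.imwrite('pics/c2.png',np.hstack([a[:300],b]))
E
```

```text
[ 0.45922909 -0.25789521  0.20781379] [-0.71926015  0.06118024 -1.12610197]
```

View pics/c2.png

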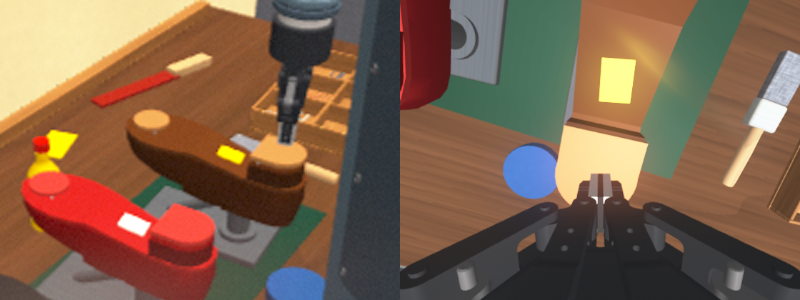

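The side crop shows the shut fingertips just above the middle of the brown heel piece, about (285,150). The wrist view shows them over the plate at (600,190), with clear space all round. I'll settle, then press in small steps.

Call:
servo_tool:
  series: "1 0.002 -0.003 0 0 0 0;1 0.002 -0.003 0 0 0 0;1 0.002 -0.003 0 0 0 0;1 0.002 -0.003 0.002 0 0 0;1 0.002 -0.003 0.004 0 0 0;1 0.002 -0.003 0.006 0 0 0;1 0.002 -0.003 0.008 0 0 0;1 0.002 -0.003 0.008 0 0 0;1 0.002 -0.003 0.008 0 0 0"

```text
time_s: 2.37
eef_pos: [0.4623, -0.2546, 0.203]
eef_rot: [-0.0, 0.987, 0.158, -0.0]
wrist_force: [0.4, 0.1, 0.4]
opening: 0.0
grasp_force: 0.0
```

Call:
servo_tool:
  series: "1 0 0 0.002 0 0 0;1 0 0 0.004 0 0 0;1 0 0 0.006 0 0 0;1 0 0 0.007 0 0 0;1 0 0 0.008 0 0 0;1 0 0 0.009 0 0 0;1 0 0 0.010 0 0 0;1 0 0 0.010 0 0 0;1 0 0 0.010 0 0 0"

```text
time_s: 3.12
eef_pos: [0.4623, -0.2546, 0.1933]
eef_rot: [-0.0, 0.987, 0.158, -0.0]
wrist_force: [-2.2, 1.0, 2.5]
opening: -0.0
grasp_force: 1.4
```

Call:
servo_tool:
  series: "1 0 0 0.001 0 0 0;1 0 0 0.002 0 0 0;1 0 0 0.003 0 0 0;1 0 0 0.004 0 0 0;1 0 0 0.004 0 0 0;1 0 0 0.004 0 0 0"

```text
time_s: 3.62
eef_pos: [0.4624, -0.2547, 0.189]
eef_rot: [-0.0, 0.987, 0.158, 0.0]
wrist_force: [0.1, -0.1, 1.1]
opening: -0.002
grasp_force: 0.5
```

Call:
servo_tool:
  series: "1 0 0 0.0005 0 0 0;1 0 0 0.001 0 0 0;1 0 0 0.0015 0 0 0;1 0 0 0.002 0 0 0;1 0 0 0.002 0 0 0"

```text
time_s: 4.03
eef_pos: [0.4624, -0.2547, 0.188]
eef_rot: [0.0, 0.987, 0.158, 0.0]
wrist_force: [-3.6, 1.7, 8.9]
opening: -0.003
grasp_force: 4.1
```

Call:
servo_tool:
  series: "1 0 0 0.0005 0 0 0;1 0 0 0.001 0 0 0;1 0 0 0.001 0 0 0;1 0 0 0.001 0 0 0"

```text
time_s: 4.37
eef_pos: [0.4625, -0.2547, 0.1879]
eef_rot: [0.0, 0.987, 0.158, 0.0]
wrist_force: [-5.8, 5.0, 14.0]
opening: -0.0
grasp_force: 7.3
```

The height is stuck at 0.188 while the force climbs from 9 to 14 N, so the heel is home. I'll lift straight off and go over to the toe.

Call:
servo_tool:
  series: "1 0 0 -0.004 0 0 0;1 0 0 -0.015 0 0 0;1 0 0 -0.030 0 0 0;1 0 0 -0.045 0 0 0;1 0.030 0.007 -0.045 0 0 0;1 0.062 0.014 -0.045 0 0 0;1 0.094 0.021 -0.045 0 0 0;1 0.126 0.028 -0.045 0 0 0;1 0.158 0.036 -0.045 0 0 0;1 0.180 0.041 -0.045 0 0 0;1 0.1905 0.0433 -0.045 0 0 0;1 0.1905 0.0433 -0.045 0 0 0"

```text
time_s: 5.37
eef_pos: [0.6589, -0.2358, 0.2309]
eef_rot: [0.0, 0.987, 0.159, 0.0]
wrist_force: [-0.5, 0.0, 0.2]
opening: 0.0
grasp_force: 0.0
```

```bash
python3 - <<'E'
from h import *
print(ctrl.get_obs()['eef_pos'])
for n,d in (('side',dict(toe=(306,152),heel=(370,166))),):
    c=save(n,n+'3'); P=pts(c)
    for nm,uv in d.items():
        col=c['img'][uv[1],uv[0]].astype(int)
        m=(np.abs(c['img'].astype(int)-col).max(-1)<25).astype(np.uint8)
        _,L=cv2.connectedComponents(m); k=(L==L[uv[1],uv[0]])&(P[...,2]>.12)&(P[...,2]<.2); Q=P[k]
        print(n,nm,len(Q),Q.mean(0).round(4),np.median(Q[:,2]).round(4))
a=cv2.resize(c['img'][90:250,230:430,::-1],(500,400),interpolation=cv2.INTER_CUBIC); cv2.imwrite('pics/c3.png',a)
E
```

```text
[ 0.65891819 -0.23583574  0.23092676]
side toe 117 [ 0.6577 -0.2352  0.1643] 0.1643
side heel 254 [ 0.4625 -0.2534  0.1647] 0.1647
```

View pics/c3.png

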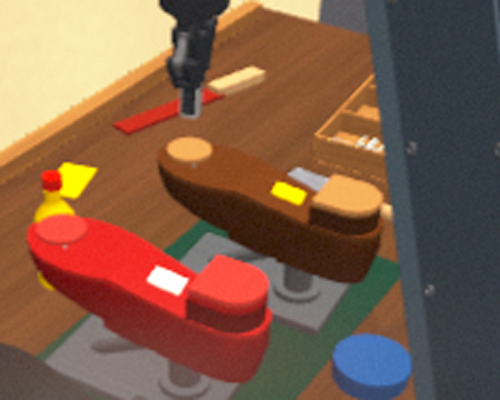

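The side crop shows the heel piece (345,190) now sitting flush. It has dropped 7.4 mm, the shoe hasn't moved, and the fingertips (190,110) are above the toe piece (188,150). Next is the toe.

Call:
servo_tool:
  series: "1 0 0 0.010 0 0 0;1 0 0 0.020 0 0 0;1 0 0 0.030 0 0 0;1 0 0 0.036 0 0 0;1 0 0 0.039 0 0 0;1 0 0 0.040 0 0 0;1 0 0 0.041 0 0 0;1 0 0 0.042 0 0 0;1 0 0 0.043 0 0 0;1 0 0 0.044 0 0 0;1 0 0 0.045 0 0 0;1 0 0 0.045 0 0 0"

```text
time_s: 6.42
eef_pos: [0.6571, -0.2366, 0.1869]
eef_rot: [0.0, 0.987, 0.158, 0.0]
wrist_force: [-0.7, 0.3, 3.6]
opening: 0.0
grasp_force: 1.4
```

Call:
servo_tool:
  series: "1 0 0 0.001 0 0 0;1 0 0 0.002 0 0 0;1 0 0 0.003 0 0 0;1 0 0 0.004 0 0 0;1 0 0 0.005 0 0 0;1 0 0 0.005 0 0 0"

```text
time_s: 6.92
eef_pos: [0.6571, -0.2366, 0.1812]
eef_rot: [0.0, 0.987, 0.158, 0.0]
wrist_force: [1.8, -0.7, 3.1]
opening: 0.003
grasp_force: 1.4
```

Call:
servo_tool:
  series: "1 0 0 0.0005 0 0 0;1 0 0 0.001 0 0 0;1 0 0 0.0015 0 0 0;1 0 0 0.002 0 0 0;1 0 0 0.002 0 0 0"

```text
time_s: 7.33
eef_pos: [0.6571, -0.2365, 0.1801]
eef_rot: [0.0, 0.987, 0.158, 0.0]
wrist_force: [-1.1, 1.2, 7.2]
opening: 0.001
grasp_force: 3.4
```

Call:
servo_tool:
  series: "1 0 0 0.0005 0 0 0;1 0 0 0.001 0 0 0;1 0 0 0.001 0 0 0;1 0 0 0.001 0 0 0"

```text
time_s: 7.67
eef_pos: [0.6571, -0.2366, 0.18]
eef_rot: [0.0, 0.987, 0.158, 0.0]
wrist_force: [-2.1, 0.8, 10.5]
opening: 0.001
grasp_force: 5.5
```

Call:
servo_tool:
  series: "1 0 0 0.0005 0 0 0;1 0 0 0.001 0 0 0;1 0 0 0.001 0 0 0;1 0 0 0.001 0 0 0"

```text
time_s: 8.0
eef_pos: [0.6572, -0.2366, 0.18]
eef_rot: [0.001, 0.987, 0.158, 0.001]
wrist_force: [-5.1, 2.3, 15.4]
opening: 0.001
grasp_force: 7.6
```

Call:
servo_tool:
  series: "1 0 0 -0.004 0 0 0;1 0 0 -0.015 0 0 0;1 0 0 -0.030 0 0 0;1 0 0 -0.050 0 0 0;1 0 0 -0.070 0 0 0;1 0 0 -0.090 0 0 0;1 0 0 -0.100 0 0 0;1 0 0 -0.100 0 0 0;1 0 0 -0.100 0 0 0;1 0 0 -0.100 0 0 0"

```text
time_s: 8.83
eef_pos: [0.6562, -0.2361, 0.2754]
eef_rot: [-0.001, 0.987, 0.158, -0.001]
wrist_force: [-0.2, 0.3, -0.9]
opening: -0.001
grasp_force: 0.0
```

```bash
python3 - <<'E'
from h import *
o=ctrl.get_obs();print(o['time_s'],o['eef_pos'],o['wrist_force'])
c=save('side','side4'); P=pts(c)
for nm,uv in dict(toe=(306,152),heel=(370,168)).items():
        col=c['img'][uv[1],uv[0]].astype(int)
        m=(np.abs(c['img'].astype(int)-col).max(-1)<25).astype(np.uint8)
        _,L=cv2.connectedComponents(m); k=(L==L[uv[1],uv[0]])&(P[...,2]>.12)&(P[...,2]<.2); Q=P[k]
        print(nm,len(Q),Q.mean(0).round(4),np.median(Q[:,2]).round(4))
a=cv2.resize(c['img'][90:250,230:430,::-1],(500,400),interpolation=cv2.INTER_CUBIC); cv2.imwrite('pics/c4.png',a)
E
```

```text
8.8333 [ 0.65618571 -0.23609582  0.27537158] [-0.2440357   0.3001307  -0.87026067]
toe 114 [ 0.6574 -0.2355  0.1567] 0.1566
heel 254 [ 0.4625 -0.2539  0.1648] 0.1648
```

View pics/c4.png

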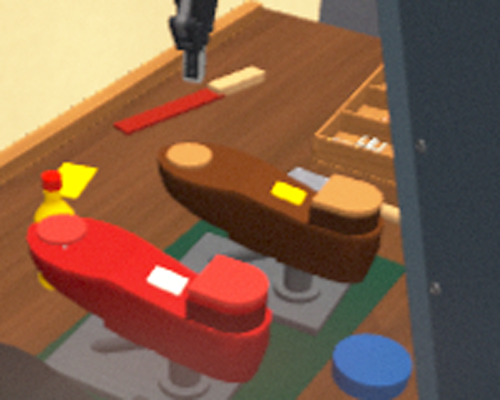

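The side crop shows the toe piece (188,155) and heel piece (345,192) both flush. The toe dropped 7.7 mm, the shoe hasn't moved, and the fingers (192,70) are well clear, so I'm handing in.

```bash
python3 -c "
from bench import ctrl
print(ctrl.hand_in())"
```

```text
the job is handed in; nothing more can be done
None
```

I pressed the brown shoe's heel piece home, then its toe piece (about 15 N at most); the shoe did not move, nothing else was touched, the fingers are clear, and I handed the job in at about 9 s.

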